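# Hang the brass scale weight on the red stand's peg

## Robot

A 7-joint arm with a two-finger parallel gripper is mounted at the origin on the work surface. World frame = base frame: x ahead of the robot, y to its left, z up, the work surface at z = 0. Lengths are in m, angles in degrees, forces in N, time in s.
With the tool pointing down it reaches from about 0.425 to 0.925 m from the base axis. Payload 6.8 kg.
Tool frame: the origin (TCP) lies at the very end of the fingers, on their centre line; the grasp point (between the pads) lies 19 mm behind it; z points along the fingers, y is the line along which they close (so a half turn about z gives the same grasp; the last joint's range is limited). The gripper opens to 88 mm and grips with 3 to 60 N. Pads are 20 mm wide; open, the fingers measure 115 mm over their backs; the gripper's body (75 mm by 178 mm) begins 61 mm behind the grasp point.
Start: joints at [-77.24, 27.33, 1.283, 89.118, -0.659, 63.558, -4.761], TCP at [0.219, 0.638, 0.223] pointing down, gripper open.
Joint ranges: [-169.35, 169.35], [-19.33, 120.38], [-80.79, 83.38], [13.8, 139.57], [-78.32, 258.32], [9.67, 109.79], [-169.56, 169.56]. Speed limits (degrees/s): [136.94, 136.94, 180, 180, 180, 180, 180].

## Interface

Orientations are given as a 3x3 rotation matrix whose columns are the frame's x, y, z axes.
In Python, from cell import read_state, grab_frame, job_done gives the robot as it stands.
- The arm moves only by the shell command python3 -m pendant 'ROWS' [FORCE]. ROWS is JSON, a list of rows, each a list of 7 numbers: the turn, a rotation vector about the tool's x, y, z in degrees, then the shift along the tool's x, y, z in mm, then the opening, from 0 (shut) to 1 (fully open). A call has 1 to 20 rows; each row shifts and turns the commanded pose from where the row before left it, along the tool's axes as they then stand; what a row does not reach is not made up. A row lasts 1/12 s, in which the tool goes at most 41.7 mm and 7.16 degrees, less where a joint would pass 70% of its speed; a pose out of reach is approached as far as the arm can. A call is refused whole if a number of a shift passes 41.7 or a number of a turn 7.16, either way. A call with a gripper value outside its range is refused whole. The fingers move at their own pace and stop on an object; FORCE is the grip in N (left out, the last holds). Time passes only in rows, so rows that do not move let the fingers close. It gives the time, the measured TCP pose, the force, the opening and the grip force at its end, in the units of the state.
- read_state(): the state, without advancing time (a new reading comes with each control period).
- grab_frame(name): name is "scene" or "top"; returns a dict with "color" (420x560x3 uint8, red, green, blue), "K" (3x3 intrinsics, pixels), "k1" (the pictures are not rectified: a ray, as slopes to the right and down, at radius r is drawn at 1 + k1 r^2 times it, then the intrinsics apply), "R" (3x3) and "t" (3): a world point X has camera coordinates R X + t. Camera axes: x right, y down, z forward; pixel columns grow to the right and rows downward; lengths in m; the calibration is good to about 2 mm. A picture is of the moment at which its call begins. There is no depth.
- job_done(): hands the job in; it is judged then, once.
The state is a dict: "time_s": time; "qpos": joint angles; "qvel": joint speeds; "joint_torque": joint torques, N m; "eef_pos": TCP position; "orientation": TCP orientation; "wrist_force": force on the tool from outside, world axes, zero at the start; "wrist_torque": the same for the moment, N m; "grip_width": finger opening in m; "grasp_force": force on a finger pad.
Only numpy, scipy, OpenCV 4.12 (cv2) and the standard library are available. Lean on these libraries where they do the work, as an engineer would, in place of code of your own. Each camera call takes 0.05 s, during which the arm holds its last target. There are 200 camera calls.

## Task

Pick up the brass scale weight and hang it by its eye on the peg of the red stand, hanging free and still. Leave the dark iron weight and the blue weight standing where they are.

Things in the scene. Friction and masses are not known exactly. Their poses are not given: they have to be found in the camera images.
- brass_weight_eye (a point): Brass weight, 130 mm tall, about 0.45 kg, standing. Point: its centre and its eye's centre, 65 mm above its foot. Foot: cylinder 40 mm across, 42 tall; above it an upright plate 8 mm thick, 46 wide, with an eye 34 mm across (48 to 82 mm up), then a plain tab 34 wide, 8 thick (94 to 130 mm up) to pinch across its thickness. x runs through the eye (along the thickness), y along the width, z up.
- red_stand_peg (a point): Peg of the red-based stand, fixed. Point: on the peg's axis, 140 mm up. The peg is a level rod 9 mm thick: 40 mm along +x it bends down into the post (no taller than the peg), 45 mm along -x is its free end, roughly towards the robot, with a red ball 13 mm across. +x runs from free end to post, z up. Base 130 x 100 x 12 mm. A like stand with a green base is the wrong one.
- iron_weight_eye (a point): Dark iron-coloured weight of the same shape and size as the brass one; the point is its centre, 65 mm above its foot. A bystander, to be left standing where it is.
- blue_weight_eye (a point): Blue-painted weight of the same shape and size as the brass one; the point is its centre, 65 mm above its foot. A bystander, to be left standing where it is.
Things that resemble listed ones, but are neither listed nor needed, are in the scene too. What is meant by the part that bears red_stand_peg is not pink, and is the larger of those in its own colour.

How it is judged:
By the outcome, as a careful person would: the job done as asked, in the order asked, and still so for the second after the job is handed in, with the robot touching nothing.
It also fails if it takes over 42 s, if anything falls off the work surface, if the arm or the gripper's body presses on something with over 40 N, if the wrist force passes 120 N, or if a joint passes its speed limit or range.

## Working session

There is one attempt and no reset: what is moved stays moved. The work goes in short steps, Python scripts to look and compute and a shell command to move; the robot and the scene stay as the last step left them, time stands still between calls to the robot, and variables do not carry over. Pictures are saved under pics/ and viewed, at most 10 in all, crops included, and the job is handed in when it is done.

```bash
mkdir -p pics; python3 - <<'E'
from cell import *
import cv2,json,numpy as np
s=read_state();print(s['time_s'],s['eef_pos'],s['orientation'],s['grip_width'])
for n in('scene','top'):
    f=grab_frame(n);cv2.imwrite(f'pics/{n}0.png',f['color'][:,:,::-1])
    print(n,np.round(f['K'],1).tolist(),f['k1'],np.round(f['R'],3).tolist(),np.round(-np.array(f['R']).T@f['t'],3))
E
```

```text
0.0 [0.21905273 0.63784012 0.22172879] [[-9.45787374e-01  3.24786138e-01 -4.55908494e-04]
 [ 3.24786437e-01  9.45785870e-01 -1.69096103e-03]
 [-1.18008891e-04 -1.74736249e-03 -9.99998466e-01]] 0.08771049143144921
scene [[424.4, 0.0, 278.5], [0.0, 424.4, 210.3], [0.0, 0.0, 1.0]] -0.02109790763320384 [[-0.621, 0.784, 0.002], [0.413, 0.329, -0.849], [-0.666, -0.527, -0.528]] [1.069 0.475 0.575]
top [[393.6, 0.0, 280.5], [0.0, 393.6, 214.1], [0.0, 0.0, 1.0]] -0.11285592127801325 [[-0.15, -0.989, 0.004], [-0.965, 0.146, -0.216], [0.213, -0.036, -0.976]] [0.345 0.019 0.802]
```

View pics/scene0.png

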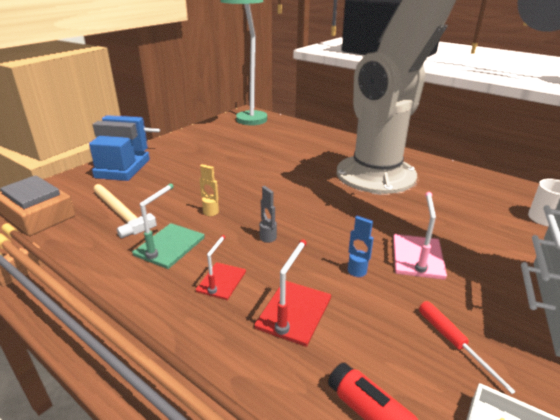

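View pics/top0.png

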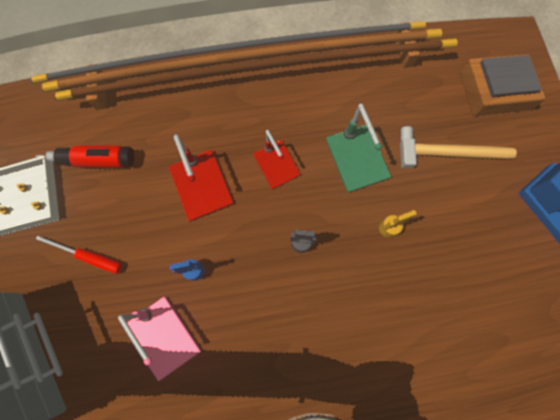

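Brass candidates: the yellow weight at scene (209,190) / top (395,222), against iron at (268,215) and blue (360,247). Stand candidates: large red at scene (295,310) / top (200,185), small red (220,280), pink (420,255), green (170,245). I choose the yellow weight and the large red stand, and check them in a close crop.

```bash
python3 - <<'E'
import cv2,numpy as np
s=cv2.imread('pics/scene0.png');t=cv2.imread('pics/top0.png')
def c(i,x,y,w,h,k):
    o=cv2.resize(i[y:y+h,x:x+w],None,fx=k,fy=k,interpolation=cv2.INTER_CUBIC)
    for u in range(0,w,10): cv2.line(o,(u*k,0),(u*k,6 if u%50 else 12),(255,255,255),1)
    for v in range(0,h,10): cv2.line(o,(0,v*k),(6,v*k),(255,255,255),1)
    return o
a=np.hstack([c(s,185,155,50,70,4),c(s,250,230,100,70*1,4)[:280],])
A=c(s,180,160,60,60,5);B=c(s,255,235,80,100,3)
C=c(t,370,200,60,40,5);D=c(t,160,125,80,100,3)
o=np.zeros((600,800,3),np.uint8)
o[:300,:300]=A;o[:300,310:550]=B;o[310:510,:300]=C;o[300:600,310:550]=D
cv2.imwrite('pics/crop1.png',o)
E
```

```text
(no output)
```

View pics/crop1.png

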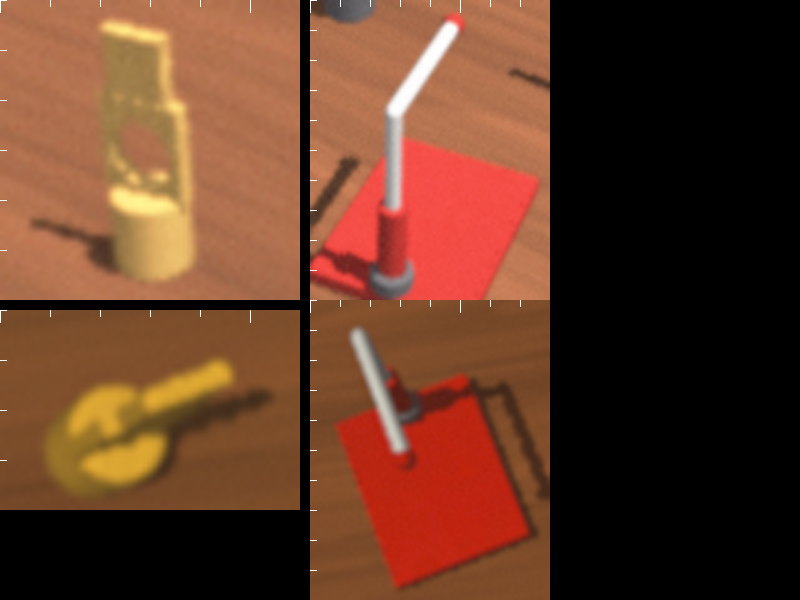

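The crop shows a yellow weight with its eye and tab, and a large red stand with a red-balled peg. In the scene image the ball is at (303,242) and the bend at (283,272). In the top image the bend is at (176,136) and the ball at (191,178). Now I fit the poses.

```bash
cat > h.py <<'E'
import cv2,numpy as np
from scipy.optimize import minimize,least_squares
from cell import *
def proj(f,X):
    c=np.atleast_2d(X)@np.array(f['R']).T+f['t'];p=c[:,:2]/c[:,2:]
    p=p*(1+f['k1']*(p**2).sum(1,keepdims=True));K=np.array(f['K']);return p*[K[0,0],K[1,1]]+K[:2,2]
def Rz(a): c,s=np.cos(a),np.sin(a);return np.array([[c,-s,0],[s,c,0],[0,0,1]])
def weight_mask(f,T,R,k=4):
    m=np.zeros((420*k,560*k),np.uint8)
    box=lambda w,a,b:[[x,y,z] for x in(-.004,.004) for y in(-w/2,w/2) for z in(a-.065,b-.065)]
    th=np.linspace(0,2*np.pi,24)
    cyl=[[.02*np.cos(t),.02*np.sin(t),z-.065] for t in th for z in(0,.042)]
    pr=lambda P:np.int32(np.round(proj(f,np.array(P)@R.T+T)*k+k/2))
    for P in(box(.046,.042,.094),box(.034,.094,.130)): cv2.fillConvexPoly(m,cv2.convexHull(pr(P)),255)
    h=[np.zeros_like(m) for _ in 'ab']
    for q,x in zip(h,(-.004,.004)): cv2.fillConvexPoly(q,pr([[x,.017*np.cos(t),.017*np.sin(t)] for t in th]),255)
    m[(h[0]&h[1])>0]=0
    cv2.fillConvexPoly(m,cv2.convexHull(pr(cyl)),255)
    return cv2.resize(m,(560,420),interpolation=cv2.INTER_AREA)/255.
def brass_mask(f,box):
    hsv=cv2.cvtColor(f['color'],cv2.COLOR_RGB2HSV);m=cv2.inRange(hsv,(17,110,60),(32,255,255))
    o=np.zeros(m.shape);x,y,w,h=box;o[y:y+h,x:x+w]=m[y:y+h,x:x+w]/255.;return o
E
python3 - <<'E'
from h import *
F={n:grab_frame(n) for n in('scene','top')}
M={'scene':brass_mask(F['scene'],(185,155,45,65)),'top':brass_mask(F['top'],(370,200,55,42))}
print({n:M[n].sum() for n in M})
def cost(p): return sum(np.abs(weight_mask(F[n],np.array([p[0],p[1],.065]),Rz(p[2]))-M[n]).sum() for n in F)
# initial position: foot from pixel
g=least_squares(lambda p:np.r_[proj(F['scene'],[p[0],p[1],.02])[0]-[210.5,206],proj(F['top'],[p[0],p[1],.03])[0]-[392,226]],[.5,-.2]).x
best=min((minimize(cost,[*g,a],method='Nelder-Mead',options=dict(initial_simplex=[[*g,a],[g[0]+.01,g[1],a],[g[0],g[1]+.01,a],[*g,a+.3]])) for a in np.radians(range(0,180,30))),key=lambda r:r.fun)
b=best.x;print('brass',g,b[:2],np.degrees(b[2]),best.fun)
for n in F: print(n,cost(b), np.abs(weight_mask(F[n],np.array([b[0],b[1],.065]),Rz(b[2]))-M[n]).sum())
obs={'scene':[[303.3,242.3],[283.3,271.7]],'top':[[175.7,136],[192.5,178.5]]}
def L(p,z=None):
    pts={'scene':[[-.045,0,0],[.04,0,0]],'top':[[.04,0,0],[-.045,0,0]]}
    return np.r_[tuple((proj(F[n],np.array(pts[n])@Rz(p[2]).T+[p[0],p[1],p[3] if len(p)>3 else .14])-obs[n]).ravel() for n in F)]
for k in(3,4):
    r=min((least_squares(L,[.6,.2,a,.14][:k]) for a in(0,1.5,3,4.5)),key=lambda r:r.cost)
    print('peg',r.x,np.degrees(r.x[2]),np.round(r.fun,1))
c=np.array([[337,425],[468,378],[530,537],[400,587]])
print('base',[least_squares(lambda p:proj(F['top'],[*p,.012])[0]-[160+(u-310)/3,125+(v-300)/3],[.6,.2]).x.round(3) for u,v in c])
for n,(u,v) in dict(iron=(303,241),blue=(190,271)).items(): print(n,least_squares(lambda p:proj(F['top'],[*p,.04])[0]-[u,v],[.6,.2]).x.round(3))
E
```

```text
{'scene': np.float64(633.0), 'top': np.float64(553.0)}
brass [ 0.45592661 -0.2281772 ] [ 0.45729528 -0.22857678] 190.6475137768881 132.89803921568625
scene 132.89803921568625 98.05098039215686
top 132.89803921568625 34.84705882352941
peg [0.62053072 0.15082443 6.53599926] 374.4851724485185 [-0.7  0.3 -0.2  0.1  0.3  1.3 -0.8 -0.4]
peg [0.62059721 0.15089385 6.53628081 0.14063044] 374.5013039221491 [-0.7  0.  -0.2 -0.2  0.1  1.1 -0.9 -0.5]
base [array([0.655, 0.209]), array([0.676, 0.112]), array([0.553, 0.083]), array([0.531, 0.176])]
iron [ 0.451 -0.045]
blue [0.426 0.18 ]
```

Fits agree: brass at (0.457,-0.229) with yaw 10.6°, peg at (0.620,0.151) with yaw about 14.6° (peg fit 14.5°, base edge 14.9°). I turn first, then travel in an arc.

```bash
python3 -m pendant '[[0,0,6.7,0,0,0,1],[0,0,6.7,0,0,0,1],[0,0,6.7,0,0,0,1],[0,0,6.7,0,0,0,1],[0,0,6.7,0,0,0,1],[0,0,6.7,0,0,0,1],[0,0,6.7,0,0,0,1],[0,0,6.7,0,0,0,1],[0,0,6.7,0,0,0,1]]' 
python3 -m pendant '[[0,0,0,-36,16.4,0,1],[0,0,0,-36,16.4,0,1],[0,0,0,-36,16.4,0,1],[0,0,0,-36,16.4,0,1],[0,0,0,-36,16.4,0,1],[0,0,0,-36,16.4,0,1],[0,0,0,-36,16.4,0,1],[0,0,0,-36,16.4,0,1],[0,0,0,-36,16.4,0,1],[0,0,0,-36,16.4,0,1],[0,0,0,-36,16.4,0,1],[0,0,0,-36,16.4,0,1],[0,0,0,-36,16.4,0,1],[0,0,0,-36,16.4,0,1],[0,0,0,-36,16.4,0,1],[0,0,0,0,0,0,1],[0,0,0,0,0,0,1]]'
```

```text
time_s: 0.95
eef_pos: [0.2191, 0.6383, 0.2224]
orientation: [[-0.181, 0.984, -0.0], [0.984, 0.181, -0.0], [-0.0, -0.0, -1.0]]
wrist_force: [0.0, -0.1, 0.4]
grip_width: 0.0881
grasp_force: 0.0
time_s: 2.37
eef_pos: [0.5627, 0.1507, 0.2226]
orientation: [[-0.181, 0.983, 0.0], [0.983, 0.181, -0.001], [-0.001, 0.0, -1.0]]
wrist_force: [0.5, 0.7, 0.0]
grip_width: 0.0877
grasp_force: 0.0
```

```bash
python3 -m pendant '[[0,0,0,-35.4,-17.3,0,1],[0,0,0,-35.4,-17.3,0,1],[0,0,0,-35.4,-17.3,0,1],[0,0,0,-35.4,-17.3,0,1],[0,0,0,-35.4,-17.3,0,1],[0,0,0,-35.4,-17.3,0,1],[0,0,0,-35.4,-17.3,0,1],[0,0,0,-35.4,-17.3,0,1],[0,0,0,-35.4,-17.3,0,1],[0,0,0,-35.4,-17.3,0,1],[0,0,0,0,0,0,1],[0,0,0,0,0,0,1],[0,0,0,0,0,0,1]]'
python3 - <<'E'
from h import *
import numpy as np
f=grab_frame('top');g=grab_frame('scene')
k=lambda f,x,y,w,h,s:cv2.resize(f['color'][y:y+h,x:x+w,::-1],None,fx=s,fy=s,interpolation=cv2.INTER_CUBIC)
cv2.imwrite('pics/c2.png',np.hstack([k(f,330,140,130,150,3),k(g,150,100,130,150,3)]))
E
```

```text
time_s: 3.45
eef_pos: [0.4582, -0.2245, 0.2224]
orientation: [[-0.188, 0.982, -0.0], [0.982, 0.188, 0.001], [0.001, 0.0, -1.0]]
wrist_force: [-0.3, 0.6, 0.1]
grip_width: 0.088
grasp_force: 0.0
```

View pics/c2.png

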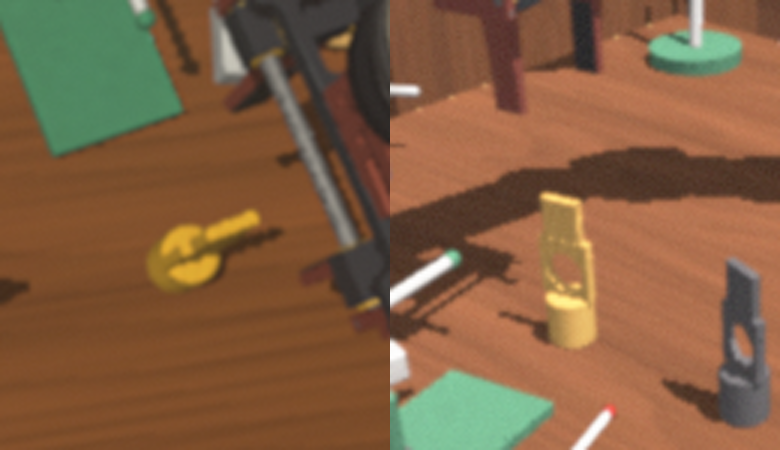

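The crop shows the weight standing (top about (390,226)). The fingers look offset from it, partly from parallax, so I check with projections and an overlay of the fit.

```bash
python3 - <<'E'
from h import *
s=read_state();T=np.array(s['eef_pos']);R=np.array(s['orientation'])
out=[]
for n,(x,y,w,h) in dict(top=(330,140,130,150),scene=(150,100,130,150)).items():
    f=grab_frame(n)
    print(n,proj(f,T),proj(f,T+.044*R[:,1]),proj(f,T-.044*R[:,1]),proj(f,[.4573,-.2286,.13]))
    im=cv2.resize(f['color'][y:y+h,x:x+w,::-1],None,fx=3,fy=3,interpolation=cv2.INTER_CUBIC)
    m=weight_mask(f,np.array([.4573,-.2286,.065]),Rz(np.radians(10.65)))
    m=np.uint8(cv2.resize(m[y:y+h,x:x+w],None,fx=3,fy=3)>.5)
    cv2.drawContours(im,cv2.findContours(m,cv2.RETR_CCOMP,cv2.CHAIN_APPROX_NONE)[0],-1,(255,255,0),1)
    for P in (T+.044*R[:,1],T-.044*R[:,1]): cv2.circle(im,tuple(np.int32((proj(f,P)[0]-[x,y])*3)),4,(0,255,0),1)
    out.append(im)
cv2.imwrite('pics/c3.png',np.hstack(out))
E
```

```text
top [[423.14305602 201.13624231]] [[411.82002327 175.45693951]] [[434.57965771 227.49879068]] [[407.43784294 214.32948214]]
scene [[203.76189887 129.70746003]] [[191.83477093 136.23274136]] [[214.89724904 123.620129  ]] [[206.24382947 165.81493112]]
```

View pics/c3.png

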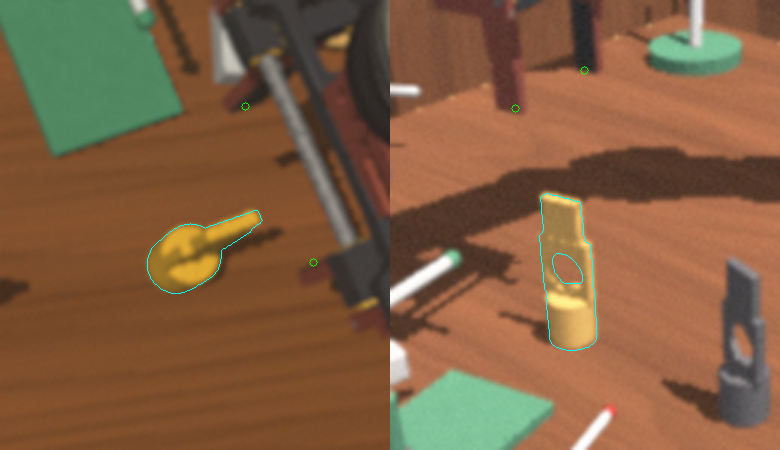

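The fit outline matches in both views, and the TCP marks sit on the fingers. I descend and grip.

```bash
python3 -m pendant '[[0,0,0,-3.9,-1.6,0,1],[0,0,0,0,0,25,1],[0,0,0,0,0,25,1],[0,0,0,0,0,25,1],[0,0,0,0,0,25,1],[0,0,0,0,0,14,1],[0,0,0,0,0,13,1],[0,0,0,0,0,0,1],[0,0,0,0,0,0,1]]' 
python3 -m pendant '[[0,0,0,0,0,0,0],[0,0,0,0,0,0,0],[0,0,0,0,0,0,0],[0,0,0,0,0,0,0],[0,0,0,0,0,0,0],[0,0,0,0,0,0,0],[0,0,0,0,0,0,0],[0,0,0,0,0,0,0],[0,0,0,0,0,0,0],[0,0,0,0,0,0,0]]' 40
```

```text
time_s: 4.4
eef_pos: [0.4566, -0.2302, 0.0953]
orientation: [[-0.187, 0.982, -0.001], [0.982, 0.187, 0.0], [0.0, -0.001, -1.0]]
wrist_force: [-0.4, 0.5, -0.6]
grip_width: 0.0879
grasp_force: 0.0
time_s: 5.23
eef_pos: [0.4568, -0.2304, 0.0956]
orientation: [[-0.186, 0.982, -0.0], [0.982, 0.186, 0.0], [0.0, -0.0, -1.0]]
wrist_force: [-0.2, -0.9, -0.6]
grip_width: 0.0244
grasp_force: 0.0
```

```bash
python3 -m pendant '[[0,0,0,0,0,0,0],[0,0,0,0,0,0,0],[0,0,0,0,0,0,0],[0,0,0,0,0,0,0],[0,0,0,0,0,0,0],[0,0,0,0,0,0,0]]' 40
python3 -m pendant '[[0,0,0,0,0,-20,0],[0,0,0,0,0,-30,0],[0,0,0,0,0,-30,0],[0,0,0,0,0,-30,0],[0,0,0,0,0,-30,0],[0,0,0,0,0,-15,0],[0,0,0,0,0,0,0],[0,0,0,0,0,0,0]]'
```

```text
time_s: 5.73
eef_pos: [0.4568, -0.2304, 0.0956]
orientation: [[-0.186, 0.982, 0.0], [0.982, 0.186, -0.0], [-0.0, 0.0, -1.0]]
wrist_force: [0.2, 0.2, -1.7]
grip_width: 0.0078
grasp_force: 40.0
time_s: 6.4
eef_pos: [0.4565, -0.2301, 0.2502]
orientation: [[-0.187, 0.982, 0.0], [0.982, 0.187, 0.001], [0.001, 0.0, -1.0]]
wrist_force: [-0.9, 1.3, -4.3]
grip_width: 0.0074
grasp_force: 40.0
```

```bash
python3 -m pendant '[[0,0,-3.8,0,0,0,0],[0,0,0,20,10,0,0],[0,0,0,32.5,16.9,0,0],[0,0,0,32.5,16.9,0,0],[0,0,0,32.5,16.9,0,0],[0,0,0,32.5,16.9,0,0],[0,0,0,32.5,16.9,0,0],[0,0,0,32.5,16.9,0,0],[0,0,0,32.5,16.9,0,0],[0,0,0,32.5,16.9,0,0],[0,0,0,32.5,16.9,0,0],[0,0,0,13,7,0,0],[0,0,0,0,0,0,0],[0,0,0,0,0,0,0],[0,0,0,0,0,0,0]]'
```

```text
time_s: 7.65
eef_pos: [0.5377, 0.1253, 0.249]
orientation: [[-0.25, 0.968, -0.003], [0.968, 0.25, -0.002], [-0.001, -0.003, -1.0]]
wrist_force: [0.5, -0.9, -5.4]
grip_width: 0.0074
grasp_force: 40.0
```

```bash
python3 -m pendant '[[0,0,0,2,1,20,0],[0,0,0,0,0,30,0],[0,0,0,0,0,20,0],[0,0,0,0,0,10,0],[0,0,0,0,0,0,0],[0,0,0,0,0,0,0],[0,0,0,0,0,0,0]]'
python3 - <<'E'
from h import *
s=read_state();T=np.array(s['eef_pos']);R=np.array(s['orientation'])
W=T+[0,.0017,-.0306];P=np.array([.6205,.151,.1403]);Rp=Rz(np.radians(14.6))
print('eye in peg frame mm',((W-P)@Rp*1000).round(1))
out=[]
for n,(x,y,w,h) in dict(top=(150,110,120,130),scene=(240,160,120,130)).items():
    f=grab_frame(n)
    im=cv2.resize(f['color'][y:y+h,x:x+w,::-1],None,fx=3.3,fy=3.3,interpolation=cv2.INTER_CUBIC)
    m=weight_mask(f,W,R@np.array([[0,1,0],[1,0,0],[0,0,-1.]]))
    m=np.uint8(cv2.resize(m[y:y+h,x:x+w],None,fx=3.3,fy=3.3)>.5)
    cv2.drawContours(im,cv2.findContours(m,cv2.RETR_CCOMP,cv2.CHAIN_APPROX_NONE)[0],-1,(255,255,0),1)
    for a in(-.045,.04): cv2.circle(im,tuple(np.int32((proj(f,P+Rp@[a,0,0])[0]-[x,y]+.5)*3.3)),4,(0,255,0),1)
    out.append(im)
cv2.imwrite('pics/c4.png',np.hstack(out))
E
```

```text
time_s: 8.23
eef_pos: [0.5402, 0.1288, 0.1719]
orientation: [[-0.25, 0.968, 0.002], [0.968, 0.25, 0.001], [0.0, 0.002, -1.0]]
wrist_force: [-1.1, 0.3, -4.9]
grip_width: 0.0072
grasp_force: 40.0
eye in peg frame mm [-82.9   0.4   1. ]
```

View pics/c4.png

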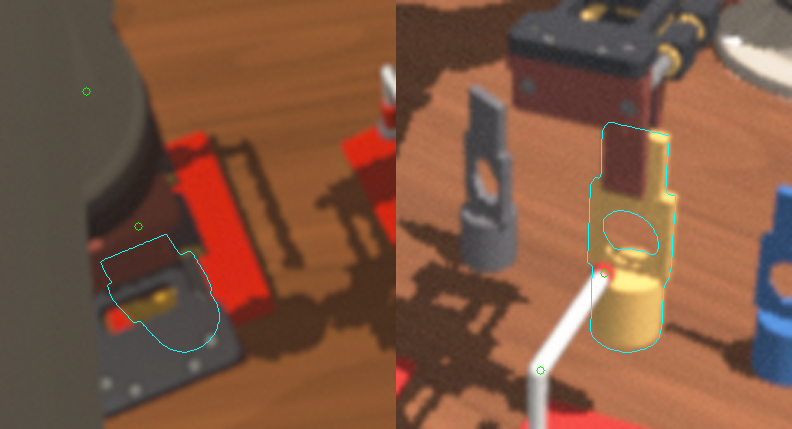

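The scene crop shows the held weight matching its predicted outline. The peg ball, at scene about (303,243), lies ahead of the eye and within it on the insertion axis (0.4 mm lateral, +1 mm in height). I insert.

```bash
python3 -m pendant '[[0,0,0,0,0,3,0],[0,0,0,0,10,0,0],[0,0,0,0,14,0,0],[0,0,0,0,14,0,0],[0,0,0,0,14,0,0],[0,0,0,0,14,0,0],[0,0,0,0,10,0,0],[0,0,0,0,5,0,0],[0,0,0,0,0,0,0],[0,0,0,0,0,0,0],[0,0,0,0,0,0,0]]'
python3 - <<'E'
from h import *
s=read_state();T=np.array(s['eef_pos'])
W=T+[0,.0017,-.0306];P=np.array([.6205,.151,.1403]);Rp=Rz(np.radians(14.6))
print('eye in peg frame mm',((W-P)@Rp*1000).round(1))
f=grab_frame('scene');x,y,w,h=240,160,120,130
cv2.imwrite('pics/c5.png',cv2.resize(f['color'][y:y+h,x:x+w,::-1],None,fx=4,fy=4,interpolation=cv2.INTER_CUBIC))
E
```

```text
time_s: 9.25
eef_pos: [0.6169, 0.1494, 0.1675]
orientation: [[-0.251, 0.968, -0.001], [0.968, 0.251, -0.0], [0.0, -0.001, -1.0]]
wrist_force: [-0.0, 0.7, -4.9]
grip_width: 0.0076
grasp_force: 40.0
eye in peg frame mm [-3.5  1.  -3.4]
```

View pics/c5.png

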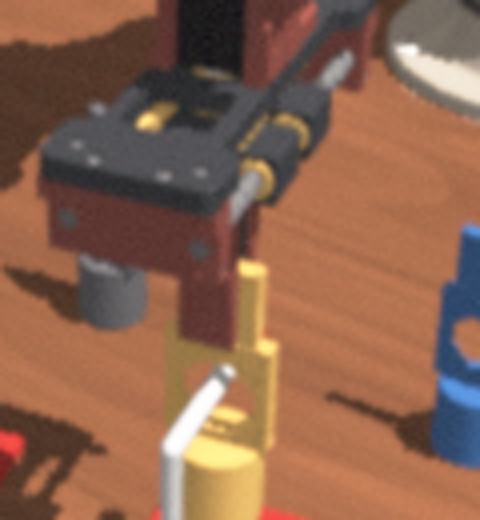

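The crop shows the peg passing into the eye (crop (225,375)), with no contact force. I lower it until the peg takes the load.

```bash
python3 -m pendant '[[0,0,0,-1,0,2,0],[0,0,0,0,0,2,0],[0,0,0,0,0,2,0],[0,0,0,0,0,1,0],[0,0,0,0,0,0,0],[0,0,0,0,0,0,0],[0,0,0,0,0,0,0]]'
for i in 1 2; do :; done
python3 -m pendant '[[0,0,0,0,0,1,0],[0,0,0,0,0,0,0],[0,0,0,0,0,0,0],[0,0,0,0,0,0,0]]'
```

```text
time_s: 9.88
eef_pos: [0.6179, 0.1487, 0.1607]
orientation: [[-0.251, 0.968, 0.0], [0.968, 0.251, 0.0], [0.0, 0.0, -1.0]]
wrist_force: [0.5, 1.2, -3.8]
grip_width: 0.008
grasp_force: 40.0
time_s: 10.22
eef_pos: [0.6179, 0.1487, 0.1596]
orientation: [[-0.251, 0.968, 0.0], [0.968, 0.251, -0.0], [-0.0, 0.0, -1.0]]
wrist_force: [-0.2, 0.0, -3.8]
grip_width: 0.008
grasp_force: 40.0
```

```bash
python3 -m pendant '[[0,0,0,0,0,0.8,0],[0,0,0,0,0,0,0],[0,0,0,0,0,0,0],[0,0,0,0,0,0,0]]'
python3 -m pendant '[[0,0,0,0,0,0.8,0],[0,0,0,0,0,0,0],[0,0,0,0,0,0,0],[0,0,0,0,0,0,0]]'
```

```text
time_s: 10.55
eef_pos: [0.6178, 0.1487, 0.1588]
orientation: [[-0.251, 0.968, -0.0], [0.968, 0.251, -0.0], [0.0, -0.0, -1.0]]
wrist_force: [-0.4, 0.6, -3.9]
grip_width: 0.0081
grasp_force: 40.0
time_s: 10.88
eef_pos: [0.6179, 0.1487, 0.1581]
orientation: [[-0.251, 0.968, 0.0], [0.968, 0.251, 0.0], [0.0, 0.0, -1.0]]
wrist_force: [0.6, 0.2, -4.1]
grip_width: 0.0074
grasp_force: 40.0
```

```bash
python3 -m pendant '[[0,0,0,0,0,0.8,0],[0,0,0,0,0,0,0],[0,0,0,0,0,0,0],[0,0,0,0,0,0,0]]'
python3 -m pendant '[[0,0,0,0,0,0.8,0],[0,0,0,0,0,0,0],[0,0,0,0,0,0,0],[0,0,0,0,0,0,0]]'
```

```text
time_s: 11.22
eef_pos: [0.618, 0.1487, 0.1579]
orientation: [[-0.251, 0.968, 0.0], [0.968, 0.251, 0.0], [0.0, 0.001, -1.0]]
wrist_force: [-2.5, 0.2, 3.5]
grip_width: 0.0078
grasp_force: 40.0
time_s: 11.55
eef_pos: [0.6181, 0.1487, 0.1577]
orientation: [[-0.251, 0.968, 0.001], [0.968, 0.251, 0.001], [0.001, 0.001, -1.0]]
wrist_force: [-4.3, -1.3, 10.2]
grip_width: 0.0081
grasp_force: 40.0
```

The peg now takes the load. I ease off slightly, then release gently.

```bash
python3 -m pendant '[[0,0,0,0,0,-0.8,0],[0,0,0,0,0,0,0],[0,0,0,0,0,0,0],[0,0,0,0,0,0,0]]' 5
python3 -m pendant '[[0,0,0,0,0,0,0.12],[0,0,0,0,0,0,0.15],[0,0,0,0,0,0,0.2],[0,0,0,0,0,0,0.25],[0,0,0,0,0,0,0.3],[0,0,0,0,0,0,0.35],[0,0,0,0,0,0,0.4],[0,0,0,0,0,0,0.45],[0,0,0,0,0,0,0.45],[0,0,0,0,0,0,0.45],[0,0,0,0,0,0,0.45],[0,0,0,0,0,0,0.45]]'
```

```text
time_s: 11.88
eef_pos: [0.6183, 0.1487, 0.1577]
orientation: [[-0.251, 0.968, 0.001], [0.968, 0.251, 0.0], [0.0, 0.001, -1.0]]
wrist_force: [-1.9, 0.0, 5.7]
grip_width: 0.0083
grasp_force: 5.0
time_s: 12.88
eef_pos: [0.6179, 0.1487, 0.1573]
orientation: [[-0.251, 0.968, 0.0], [0.968, 0.251, 0.0], [0.0, 0.0, -1.0]]
wrist_force: [0.2, -0.2, 1.3]
grip_width: 0.0394
grasp_force: 0.0
```

```bash
python3 - <<'E'
from h import *
f=grab_frame('scene');x,y,w,h=240,160,120,130
cv2.imwrite('pics/c6.png',cv2.resize(f['color'][y:y+h,x:x+w,::-1],None,fx=4,fy=4,interpolation=cv2.INTER_CUBIC))
E
```

```text
(no output)
```

View pics/c6.png

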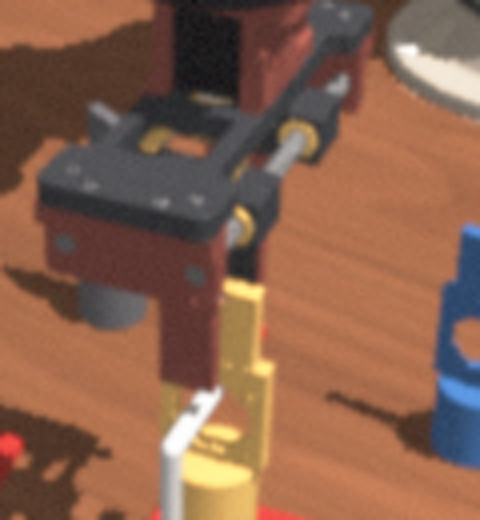

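The weight hangs on the peg and the fingers are clear on both sides of the tab. I retreat straight up and let it settle.

```bash
python3 -m pendant '[[0,0,0,0,0,-5,0.45],[0,0,0,0,0,-15,0.45],[0,0,0,0,0,-30,0.45],[0,0,0,0,0,-40,0.45],[0,0,0,0,0,-40,0.45],[0,0,0,0,0,-20,0.45],[0,0,0,-40,0,0,0.45],[0,0,0,-40,0,0,0.45],[0,0,0,-40,0,0,0.45],[0,0,0,-40,0,0,0.45],[0,0,0,-40,0,0,0.45],[0,0,0,-40,0,0,0.45],[0,0,0,0,0,0,0.45],[0,0,0,0,0,0,0.45],[0,0,0,0,0,0,0.45],[0,0,0,0,0,0,0.45]]'
W='[0,0,0,0,0,0,0.45]'
python3 -m pendant '[[0,0,0,0,0,0,0.45],[0,0,0,0,0,0,0.45],[0,0,0,0,0,0,0.45],[0,0,0,0,0,0,0.45],[0,0,0,0,0,0,0.45],[0,0,0,0,0,0,0.45],[0,0,0,0,0,0,0.45],[0,0,0,0,0,0,0.45],[0,0,0,0,0,0,0.45],[0,0,0,0,0,0,0.45],[0,0,0,0,0,0,0.45],[0,0,0,0,0,0,0.45],[0,0,0,0,0,0,0.45],[0,0,0,0,0,0,0.45],[0,0,0,0,0,0,0.45],[0,0,0,0,0,0,0.45],[0,0,0,0,0,0,0.45],[0,0,0,0,0,0,0.45],[0,0,0,0,0,0,0.45],[0,0,0,0,0,0,0.45]]'
python3 - <<'E'
from h import *
F=[grab_frame(n) for n in('scene','top','scene','scene','scene','scene')]
s=[F[i]['color'][200:330,260:340].astype(int) for i in(0,2,3,4,5)]
print([int((np.abs(a-s[0]).max(2)>40).sum()) for a in s])
k=lambda f,x,y,w,h:cv2.resize(f['color'][y:y+h,x:x+w,::-1],None,fx=2,fy=2,interpolation=cv2.INTER_CUBIC)
cv2.imwrite('pics/c7.png',np.hstack([k(F[0],180,140,220,220),k(F[1],150,110,170,220)]))
E
```

```text
time_s: 14.27
eef_pos: [0.6782, -0.0815, 0.3072]
orientation: [[-0.254, 0.967, -0.0], [0.967, 0.254, 0.001], [0.001, 0.0, -1.0]]
wrist_force: [-0.9, 0.7, -0.8]
grip_width: 0.0393
grasp_force: 0.0
time_s: 15.93
eef_pos: [0.6781, -0.0837, 0.3073]
orientation: [[-0.251, 0.968, -0.0], [0.968, 0.251, 0.0], [0.0, -0.0, -1.0]]
wrist_force: [0.4, -0.3, -0.6]
grip_width: 0.0397
grasp_force: 0.0
[0, 0, 0, 0, 0]
```

View pics/c7.png

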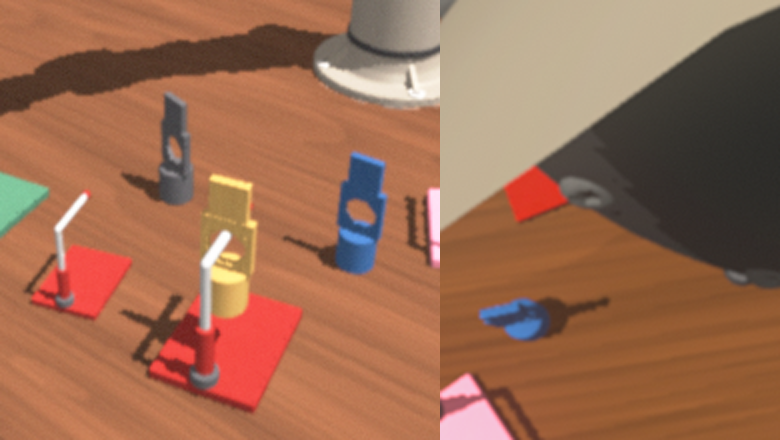

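The brass weight hangs on the red stand's peg at scene (294,255), and the iron and blue weights are still standing. I wait a little longer so any swing dies out, then hand in.

```bash
for i in 1 2; do python3 -m pendant '[[0,0,0,0,0,0,0.45],[0,0,0,0,0,0,0.45],[0,0,0,0,0,0,0.45],[0,0,0,0,0,0,0.45],[0,0,0,0,0,0,0.45],[0,0,0,0,0,0,0.45],[0,0,0,0,0,0,0.45],[0,0,0,0,0,0,0.45],[0,0,0,0,0,0,0.45],[0,0,0,0,0,0,0.45],[0,0,0,0,0,0,0.45],[0,0,0,0,0,0,0.45],[0,0,0,0,0,0,0.45],[0,0,0,0,0,0,0.45],[0,0,0,0,0,0,0.45],[0,0,0,0,0,0,0.45],[0,0,0,0,0,0,0.45],[0,0,0,0,0,0,0.45],[0,0,0,0,0,0,0.45],[0,0,0,0,0,0,0.45]]' | head -1; done
python3 - <<'E'
from h import *
for i in range(10):
    m=brass_mask(grab_frame('scene'),(275,220,40,85));v,u=np.nonzero(m);print(len(u),u.mean().round(2),v.mean().round(2))
E
```

```text
time_s: 17.9
time_s: 19.57
1176 294.66 260.17
1178 294.64 260.19
1176 294.61 260.39
1177 294.67 260.2
1181 294.64 260.25
1179 294.65 260.32
1181 294.58 260.3
1184 294.64 260.23
1170 294.69 260.12
1175 294.65 260.21
```

Still to within image noise.

```bash
python3 -c "from cell import *;print(job_done())"
```

```text
the job is handed in; nothing more can be done
None
```

The brass weight hangs free and still by its eye on the large red stand's peg, the iron and blue weights stand untouched, and I handed the job in at about 20 s of the 42 s allowed.

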